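# Lock the plate turntable with its slide bolt

### The arm

A 7-joint arm with a two-finger parallel gripper is mounted at the origin on the work surface. World frame = base frame: x ahead of the robot, y to its left, z up, the work surface at z = 0. Lengths are in mm, angles in rad, forces in N, time in s.
With the tool pointing down it reaches from about 400 to 900 mm from the base axis. Payload 5.5 kg.
Tool frame: the origin (TCP) lies midway between the tips of the shut fingers; the grasp point (between the pads) lies 19 mm behind it; z points along the fingers, y is the direction in which the jaws open and shut (so a half turn about z gives the same grasp; the last joint's range is limited). The gripper opens to 85 mm and grips with 20 to 120 N. Pads are 22 mm wide; open, the fingers measure 114 mm over their backs; the gripper's body (76 mm by 85 mm) begins 54 mm behind the grasp point. The pads swing forward as they close: fully open they stand 13 mm farther back than shut.
Start: joints at [-1.001, 0.501, -0.427, 1.55, 0.221, 1.138, -0.21], TCP at [196.268, 619.66, 231.31] pointing down, gripper open.
Joint ranges: [-2.88, 2.88], [-0.31, 2.03], [-1.54, 1.56], [0.2, 2.42], [-1.41, 4.55], [0.19, 2.02], [-2.57, 2.57]. Speed limits (rad/s): [2.57, 2.57, 3.14, 3.14, 3.14, 3.14, 3.14].

### API

Orientations are given as a rotation vector (axis times angle).
In Python, from cell import r gives the robot as it stands. The module is installed in compiled form; this text tells all that it offers.
- The arm moves only by the tool carry_out, never from a script. Its argument "moves" is one flat list of numbers, 7 for each row, row after row: the turn, a rotation vector about the tool's x, y, z in degrees, then the shift along the tool's x, y, z in mm, then the closure, from 0 (fully open) to 1 (shut). A call has 1 to 12 rows; each row shifts and turns the commanded pose from where the row before left it, along the tool's axes as they then stand; what a row does not reach is not made up. A row lasts 1/8 s, in which the tool goes at most 62.5 mm and 10.7 degrees, less where a joint would pass 70% of its speed; a pose out of reach is approached as far as the arm can. A call is refused whole if a number of a shift passes 62.5 or a number of a turn 10.7, either way. A call with a gripper value outside its range is refused whole. The fingers move at their own pace and stop on an object; "grip_force" is the grip in N (left out, the last holds). Time passes only in rows, so rows that do not move let the fingers close. It gives the time, the measured TCP pose, the force and the opening at its end, in the units of the state.
- r.read_state(): the state, without advancing time (a new reading comes with each control period).
- r.snapshot(name): name is "side" or "top" or "wrist"; returns (picture, depth): 480x640x3 uint8, red, green, blue; 480x640 float32, mm along the optical axis (not along the pixel's ray), 0 where there is no reading.
- r.calibration(name): a dict with "vertical_fov" (degrees; the focal length in pixels is half the picture's height over the tangent of half this angle, whatever the lens; pixels are square), "cx", "cy" (the principal point, pixels), "R" (3x3) and "t" (3): a world point X has camera coordinates R X + t; the wrist camera has in their place "tool_from_camera" (4x4, takes a point from camera to tool coordinates, whose origin is the TCP and whose axes are the flange's). Camera axes: x right, y down, z forward; pixel columns grow to the right and rows downward; lengths in mm; the calibration is good to about 2 mm. A picture is of the moment at which its call begins: read the wrist's pose just before it. calibration takes no time and is no camera call.
- r.job_done(): hands the job in, once; it reports no verdict.
The state is a dict: "time_s": time; "qpos": joint angles; "joint_vel": joint speeds; "tau": joint torques, N m; "eef_pos": TCP position; "tcp_rot": TCP orientation; "wrist_force": force on the tool from outside, world axes, zero at the start; "ft_torque": the same for the moment, N m; "width": finger opening in mm.
Only numpy, scipy, OpenCV 4.12 (cv2) and the standard library are available. Lean on these libraries where they do the work, as an engineer would, in place of code of your own. Each camera call takes 0.05 s, during which the arm holds its last target. There are 200 camera calls.

### The job

Lock the plate turntable so that its plates can be changed: with the fingertips, push the turntable round until the yellow-jawed slot in its rim faces the steel lock bar, then push the bar by its red tab fully home into the slot. Leave both plates seated in their nests, nothing picked up, and do not disturb the bottle or the tip box.

Things in the scene. Friction and masses are not known exactly. Their poses are not given: they have to be found in the camera images.
- turntable: dark grey round turntable, 380 mm across, 12 mm thick, on an upright axis. Origin: centre of its upper face, 86 mm above the bench; z up, y points at its slot (turns with it). Starts 0.4 to 1.4 rad anticlockwise (from above) of lined up; lined up when its y is parallel to the carousel's y. Turns either way without stops, stays where left; friction 0.3 N m, about 2 N at a locator
- slot_mouth (a point): middle of the open end of the only slot in the turntable's rim, at its upper face, 190 mm from the axis. The slot is 22 mm wide, runs 26 mm inwards, right through the disc, and has yellow jaws
- slot (a point): the place inside the slot where the bar's nose lies when locked: on the slot's middle line, 169 mm from the axis, 6 mm below the disc's upper face; turns with the disc
- locator_a (a point): top centre of the light grey corner locator 45 degrees anticlockwise of the slot (from above). Locators are radial blocks fixed to the disc, 105 to 165 mm from its axis, 18 mm wide, 30 mm high above the disc; pushing one on its side turns the disc. On this one's anticlockwise side is an empty nest, whose lugs stand only 6 mm high; on the other a plate
- locator_b (a point): the same, 135 degrees anticlockwise of the slot; the empty nest lies on its clockwise side
- locator_c (a point): the same, 225 degrees anticlockwise of the slot; an empty nest lies on its anticlockwise side
- locator_d (a point): the same, 315 degrees anticlockwise of the slot (45 clockwise); an empty nest lies on its clockwise side
- lock_bar (a joint): travel (m) of the lock bar: 0 = drawn back (start), 0.028 = fully home at its stop. It slides level towards the turntable's axis in an aluminium guide, friction 2.5 N, and stays where left. The 16 mm wide bar has a round nose (radius 8 mm) that centres itself if the slot is within about 5 mm; otherwise it strikes the rim and stops after 7 mm
- bar_nose (a point): the tip of the bar's round nose, on its axis, 80 mm above the bench; drawn back it is 197 mm from the turntable's axis. It moves with the bar; this frame's -y axis is the push direction, z up
- tab (a point): middle of the top edge of the outer face (the face to push) of the red upright tab at the bar's outer end, 117 mm above the bench; moves with the bar. The tab is 40 mm wide, 12 mm thick, and stands 32 mm above the bar. The guide's top is 92 mm above the bench; the housing below is 70 mm high and reaches 35 mm beyond the tab's face at the start
- lock_seat (a point): fixed point on the housing where the nose ends when home, 169 mm from the turntable's axis, 80 mm above the bench. Frame: -y is the push direction, z up
- carousel: white housing, 450 x 460 mm, deck 70 mm high, fixed to the bench; a plinth on its +y side carries the lock. Origin under the turntable's axis at bench level; +y points from the axis to the lock bar. The turntable has four plate nests, centres 112 mm from the axis, one behind the slot and one each 90 degrees on; a steel lobed hub 92 mm across, 36 mm high is in the middle
- plate_clear: pale deep-well plate, loose, 127 x 85 x 44 mm, 100 to 260 g, in the nest behind the slot or the one opposite; origin at the centre of its underside, x along its length
- plate_blue: blue deep-well plate, loose, 127 x 85 x 44 mm, 120 to 320 g, in the other of these two nests; origin at the centre of its underside, x along its length
- reagent_bottle: white bottle with blue cap, 62 mm across, 140 mm high, upright on the bench; origin at the centre of its underside
- tip_box: grey box with orange lid, 120 x 80 x 62 mm, on the bench; origin at the centre of its underside
Not all that is in view belongs to the job. What is shaped like the plate_blue but green or pink is not meant.

How it is judged:
By the outcome, as a careful person would: the job done as asked, in the order asked, and still so for the second after the job is handed in, with the robot touching nothing.
It also fails if it takes over 51 s, if anything falls off the work surface, if the arm or the gripper's body presses on something with over 40 N, if the wrist force passes 120 N, or if a joint passes its speed limit or range.

## Working session

There is one attempt and no reset: what is moved stays moved. The work goes in short steps, Python scripts to look and compute and a tool call to move; the robot and the scene stay as the last step left them, time stands still between calls to the robot, and variables do not carry over. Pictures are saved under pics/ and viewed, about 8 in all and at most 12, crops included, and the job is handed in when it is done.

Besides the shell and the picture viewer there is one more tool, called after "Call:" in YAML: its name, and indented under it one key for each argument. carry_out: Moves the arm, as the interface text tells. Its arguments: {"type":"object","properties":{"moves":{"type":"array"},"grip_force":{"type":"number"}},"required":["moves"]}

```bash
mkdir -p pics; ls; cat > h.py <<'E'
import numpy as np, cv2
from cell import r
from scipy.spatial.transform import Rotation as Ro
def cal(n):
    c=r.calibration(n); f=240/np.tan(np.radians(c['vertical_fov'])/2)
    return c,f
def pose(n,st=None):
    c,f=cal(n)
    if n!='wrist':
        R=np.array(c['R']);t=np.array(c['t']).ravel(); return f,c['cx'],c['cy'],R.T,-R.T@t
    st=st or r.read_state(); T=np.array(c['tool_from_camera'])
    Rt=Ro.from_rotvec(st['tcp_rot']).as_matrix()
    return f,c['cx'],c['cy'],Rt@T[:3,:3],Rt@T[:3,3]+np.array(st['eef_pos'])
def onplane(P,uv,z):
    f,cx,cy,R,o=P; uv=np.atleast_2d(uv).astype(float)
    d=np.c_[(uv[:,0]-cx)/f,(uv[:,1]-cy)/f,np.ones(len(uv))]@R.T
    return o+d*((z-o[2])/d[:,2])[:,None]
def cloud(P,D):
    f,cx,cy,R,o=P; v,u=np.mgrid[:480,:640]
    d=np.dstack([(u-cx)/f*D,(v-cy)/f*D,D])
    return d@R.T+o
def proj(P,X):
    f,cx,cy,R,o=P; c=(np.atleast_2d(X)-o)@R
    return np.c_[cx+f*c[:,0]/c[:,2],cy+f*c[:,1]/c[:,2]]
def snap(n,tag):
    st=r.read_state(); P=pose(n,st); I,D=r.snapshot(n)
    cv2.imwrite(f'pics/{tag}.png',cv2.cvtColor(I,cv2.COLOR_RGB2BGR)); np.savez(f'pics/{tag}.npz',I=I,D=D)
    return P,I,D
E
python3 - <<'E'
from h import *
a=snap('top','top0');b=snap('side','side0')
cv2.imwrite('pics/both0.png',cv2.cvtColor(np.vstack([a[1],b[1]])[::1],cv2.COLOR_RGB2BGR)[:, :])
for n in('top','side'):
    P=pose(n);print(n,P[0],P[1:3],P[4].round(),P[3].round(2).tolist(),r.calibration(n).keys())
s=r.read_state();print(s)
E
```

```text
pics
top 464.55766730548885 (321.32782823693236, 238.64060317496916) [ 234.  109. 1364.] [[0.0, -0.98, 0.18], [-1.0, -0.0, -0.02], [0.02, -0.18, -0.98]] dict_keys(['vertical_fov', 'cx', 'cy', 'R', 't'])
side 550.5030972949139 (325.5950164054164, 242.5744516907221) [ -74. -637.  877.] [[0.79, -0.41, 0.45], [-0.61, -0.51, 0.61], [-0.02, -0.75, -0.66]] dict_keys(['vertical_fov', 'cx', 'cy', 'R', 't'])
{'time_s': 0.1, 'qpos': array([-1.00081405,  0.50178783, -0.42682339,  1.55131884,  0.22080682,
        1.13829647, -0.2103046 ]), 'joint_vel': array([ 0.000408  , -0.00131498, -0.00066819, -0.0023141 , -0.0007079 ,
        0.00123966, -0.00022993]), 'tau': array([-1.15838819e-02, -5.70805871e+01, -5.83848149e+00, -2.81746674e+01,
        1.05253654e-02,  5.59972425e-03, -1.16278545e-05]), 'eef_pos': array([196.13944555, 619.05892841, 230.35438545]), 'tcp_rot': array([-4.79866791e-01, -3.10438027e+00,  2.70261293e-03]), 'wrist_force': array([ 0.02169533,  0.04974624, -0.41131237]), 'ft_torque': array([ 0.00826729,  0.0376772 , -0.00503575]), 'width': 85.30335257959453}
```

View pics/top0.png

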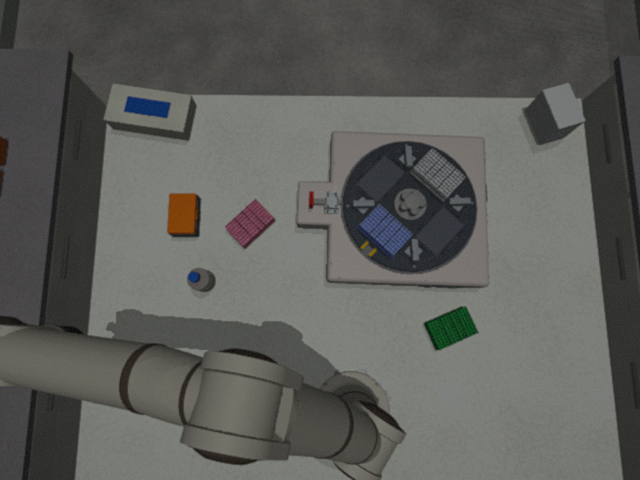

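View pics/side0.png

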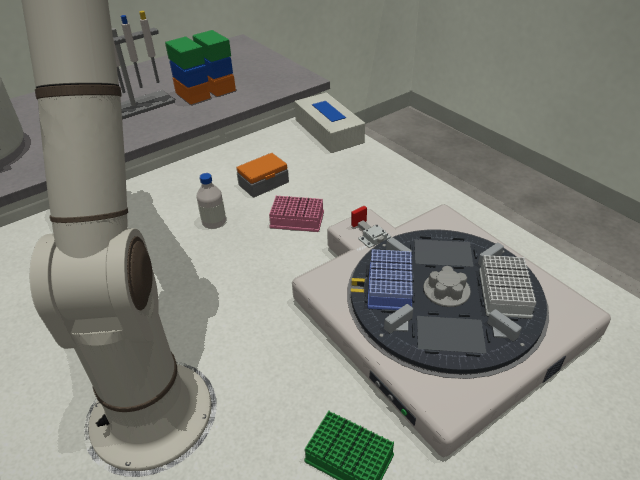

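Top view: the disc centre is near px (408,205), with the yellow jaws at (368,250) and the red tab at (311,201). The blue plate sits behind the slot and the pale plate is opposite. The slot has to turn clockwise. Next I'll measure.

```bash
cat > meas.py <<'E'
from h import *
from scipy.optimize import least_squares
def masks(I):
    H=cv2.cvtColor(I,cv2.COLOR_RGB2HSV).astype(int); h,s,v=H[...,0],H[...,1],H[...,2]
    return dict(yellow=(h>18)&(h<34)&(s>120)&(v>70),red=((h<5)|(h>174))&(s>170)&(v>70))
def comp(m,near=None):
    n,l,st,c=cv2.connectedComponentsWithStats(m.astype(np.uint8)); k=[i for i in range(1,n) if st[i,4]>=4]
    return [(st[i,4],c[i].round(1)) for i in k],l
if __name__=='__main__':
    for n in('top','side'):
        d=np.load(f'pics/{n}0.npz');I,D=d['I'],d['D'];P=pose(n)
        C=cloud(P,D)
        m=masks(I)
        for k,z in(('yellow',86),('red',None)):
            cs,l=comp(m[k]); print(n,k,cs[:6])
            if k=='yellow':
                for a,c in cs[:4]: print('  pt',onplane(P,c,88)[0].round(1))
            else:
                q=C[m[k]&(D>0)&(abs(C[...,2]-105)<30)]; print('  red cloud',q.min(0).round(),q.max(0).round(),q.mean(0).round(1))
        # disc rim: dark pixels at z~86
        gray=I.max(2); dk=(gray<80)&(abs(C[...,2]-86)<12)&(C[...,0]>350)
        nn,l,st,c=cv2.connectedComponentsWithStats(dk.astype(np.uint8)); i=1+st[1:,4].argmax()
        cn=max(cv2.findContours((l==i).astype(np.uint8),0,1)[0],key=len); hull=cv2.convexHull(cn)[:,0]
        X=onplane(P,cn[:,0],86)[:,:2]
        f=lambda p:np.hypot(*(X-p[:2]).T)-p[2]
        s=least_squares(f,[*X.mean(0),190],loss='soft_l1',f_scale=2); print(n,'disc',s.x.round(1),np.median(abs(s.fun)).round(2),st[i])
        # hub: top height
        w=C[(abs(C[...,:2]-s.x[:2])<40).all(2)];print('  hub z',np.percentile(w[:,2],[5,50,95]).round(1))
        # housing: deck corner fit
        dm=((abs(C[...,2]-70)<7)&(gray>90)&(np.hypot(C[...,0]-s.x[0],C[...,1]-s.x[1])<420)&~(dk)).astype(np.uint8)
        dm=cv2.morphologyEx(dm,cv2.MORPH_OPEN,np.ones((3,3)))
        nn,l,st,c=cv2.connectedComponentsWithStats(dm); i=1+st[1:,4].argmax()
        cn=max(cv2.findContours((l==i).astype(np.uint8),0,1)[0],key=len)
        Y=onplane(P,cn[:,0],70)[:,:2].astype(np.float32)
        print('  deck rect',cv2.minAreaRect(Y),len(Y))
        for name,lo,hi in (('obj',30,190),):
            pass
E
python3 meas.py
```

```text
top yellow [(np.int32(34), array([364.3, 244.7])), (np.int32(30), array([372.1, 252.1]))]
  pt [453.  -37.2  88. ]
  pt [432.2 -58.6  88. ]
top red [(np.int32(38), array([311. , 198.2]))]
  red cloud [562. 109. 114.] [596. 115. 124.] [578.  112.1 118.3]
top disc [ 570.4 -167.8  189.8] 1.18 [ 341  141  136  133 9176]
  hub z [ 88.1 116.3 125.2]
  deck rect ((571.8372192382812, -121.25274658203125), (546.4926147460938, 443.1094970703125), 88.14876556396484) 716
side yellow [(np.int32(39), array([142.3,  14.7])), (np.int32(67), array([356.7, 280.6])), (np.int32(39), array([357., 290.]))]
  pt [ 761.6 1756.9   88. ]
  pt [445.6 -39.3  88. ]
  pt [429.1 -59.9  88. ]
side red [(np.int32(209), array([358.5, 215.5]))]
  red cloud [557. 104.  77.] [597. 116. 119.] [575.1 108.9 100.7]
side disc [ 579.8 -163.3  171.2] 22.28 [ 351  230  196  144 9742]
  hub z [ 87.  116.4 121.8]
  deck rect ((564.824462890625, -124.50213623046875), (546.802490234375, 444.30291748046875), 88.1959228515625) 1055
```

Call:
carry_out:
  moves: [0,0,0,-32,-38,0,1,0,0,0,-32,-38,0,1,0,0,0,-32,-38,0,1,0,0,0,-32,-38,0,1,0,0,0,-32,-38,0,1,0,0,0,-32,-38,0,1,0,0,0,-32,-38,0,1]
  grip_force: 40

```text
time_s: 0.98
eef_pos: [329.8, 296.7, 231.1]
tcp_rot: [-0.48, -3.105, 0.0]
wrist_force: [0.6, 0.6, 0.7]
width: 0.1
```

```bash
cat >> h.py <<'E'
def to(x,y,z,hd):
    """tool-frame shift & turn about tool z to reach x,y,z with tool y heading hd (deg)"""
    s=r.read_state(); R=Ro.from_rotvec(s['tcp_rot']).as_matrix(); h=np.degrees(np.arctan2(R[1,1],R[0,1]))
    print('t',round(s['time_s'],2),'pos',s['eef_pos'].round(1),'hd',h.round(1),'down',R[:,2].round(3),'q',s['qpos'].round(2),'F',s['wrist_force'].round(1),'w',round(s['width'],1))
    print('shift(tool)',(R.T@(np.array([x,y,z])-s['eef_pos'])).round(1),'turnz',round(-((hd-h+180)%360-180),1))
E
python3 -c "
from h import *
to(435,-200,230,91.8)"
```

```text
t 0.97 pos [329.8 296.7 231.1] hd 72.4 down [-0. -0. -1.] q [-0.48  0.11 -0.33  2.05  0.04  0.99  0.43] F [0.6 0.6 0.7] w 0.1
shift(tool) [-250.3 -441.7    1.2] turnz -19.4
```

Call:
carry_out:
  moves: [0,0,0,-38,-40,0,1,0,0,0,-38,-40,0,1,0,0,0,-38,-40,0,1,0,0,0,-38,-40,0,1,0,0,0,-38,-40,0,1,0,0,0,-12,-49,0,1,0,0,0,-12,-49,0,1,0,0,0,-12,-49,0,1,0,0,0,-12,-49,0,1,0,0,0,-12,-49,0,1,0,0,-9.7,0,0,0,1,0,0,-9.7,0,0,0,1]

```text
time_s: 2.48
eef_pos: [432.8, -202.0, 230.8]
tcp_rot: [0.056, -3.14, -0.001]
wrist_force: [0.6, 0.6, -1.0]
width: -0.1
```

```bash
python3 - <<'E'
from h import *
to(435,-205,230,91.8)
snap('wrist','w1')
E
```

```text
t 2.48 pos [ 432.8 -202.   230.8] hd 92.0 down [-0.001  0.    -1.   ] q [ 0.26  0.16  0.13  1.99 -0.03  1.    2.01] F [ 0.6  0.6 -1. ] w -0.1
shift(tool) [-2.1 -3.1  0.8] turnz 0.2
```

View pics/w1.png

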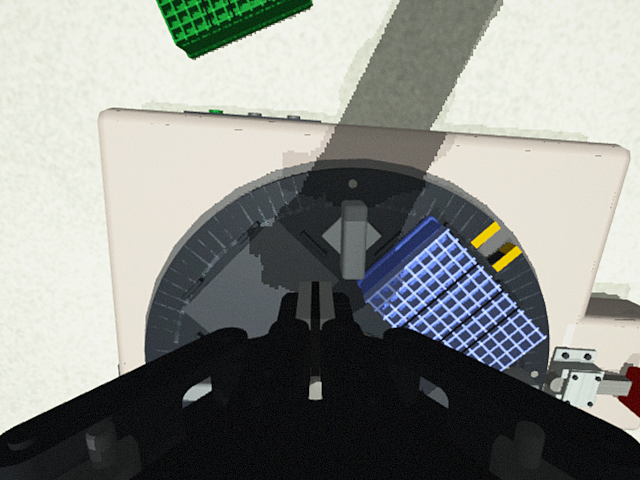

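```bash
cat > m2.py <<'E'
from meas import *
import sys
def ang(tag,P,C0=np.array([570.4,-167.8])):
    d=np.load(f'pics/{tag}.npz');I,D=d['I'],d['D'];C=cloud(P,D)
    cs,l=comp(masks(I)['yellow']); 
    X=[onplane(P,c,88)[0][:2] for a,c in sorted(cs,key=lambda t:-t[0])[:2]]; m=np.mean(X,0)-C0
    print('jaws',np.round(X,1).tolist(),'r',np.hypot(*m).round(1),'ang',np.degrees(np.arctan2(m[1],m[0])).round(2),len(cs))
    return I,D,C
if __name__=='__main__':
    P=pose('wrist'); I,D,C=ang('w1',P)
    w=(C[...,2]>111)&(C[...,2]<120)&(C[...,0]<475)&(C[...,1]<-140)&(C[...,1]>-230)&(D>0)&(C[...,0]>395)
    n,l,s,c=cv2.connectedComponentsWithStats(w.astype(np.uint8)); i=1+s[1:,4].argmax(); q=C[l==i]
    print('loc',s[i],q.mean(0).round(1),cv2.minAreaRect(q[:,:2].astype(np.float32)))
    g=I.max(2);dk=((g<85)&(abs(C[...,2]-86)<6)).astype(np.uint8)
    cn=np.vstack([k[:,0] for k in cv2.findContours(dk,0,1)[0] if len(k)>100]); X=onplane(P,cn,86)[:,:2]
    ok=abs(np.hypot(*(X-[570.4,-167.8]).T)-190)<6; X=X[ok]
    f=least_squares(lambda p:np.hypot(*(X-p).T)-190,[570,-168],loss='soft_l1');print('centre',f.x.round(1),len(X),np.median(abs(f.fun)).round(2))
E
python3 m2.py
```

```text
jaws [[451.6, -35.4], [433.6, -56.9]] r 176.4 ang 136.41 2
loc [ 341  204   26   75 1734] [ 436.4 -171.2  115.9] ((437.5124206542969, -170.7567596435547), (59.4320068359375, 18.148868560791016), 1.9194716215133667)
centre [ 573.7 -165.6] 628 0.48
```

Call:
carry_out:
  moves: [0,0,0,-5,-4,30,1,0,0,0,0,0,45,1,0,0,0,0,0,35,1,0,0,0,0,0,15,1,0,0,0,0,0,6,1,0,0,0,0,4,0,1,0,0,0,0,3,0,1]

```text
time_s: 3.4
eef_pos: [439.2, -198.1, 101.4]
tcp_rot: [-0.05, 3.139, -0.001]
wrist_force: [1.0, 1.0, 0.3]
width: 0.5
```

Call:
carry_out:
  moves: [0,0,0,0,2,0,1,0,0,0,0,2,0,1]

```text
time_s: 3.65
eef_pos: [438.6, -194.0, 100.8]
tcp_rot: [-0.05, 3.14, -0.001]
wrist_force: [0.1, -1.5, 0.6]
width: 0.2
```

Call:
carry_out:
  moves: [0,0,0,0,2,0,1,0,0,0,0,2,0,1]

```text
time_s: 3.9
eef_pos: [438.4, -190.8, 100.6]
tcp_rot: [-0.049, 3.14, -0.001]
wrist_force: [-0.4, -3.3, 2.2]
width: 0.1
```

Call:
carry_out:
  moves: [0,0,3,1,7.1,0,1,0,0,3,1,7.1,0,1,0,0,3,1,7.1,0,1,0,0,3,1,7.1,0,1,0,0,3,1,7.1,0,1,0,0,3,1,7.1,0,1,0,0,3,1,7.1,0,1,0,0,3,1,7.1,0,1,0,0,3,1,7.1,0,1,0,0,3,1,7.1,0,1,0,0,3,1,7.1,0,1,0,0,2,0.7,4.7,0,1]

```text
time_s: 5.4
eef_pos: [446.9, -108.3, 100.2]
tcp_rot: [-0.899, -3.01, 0.001]
wrist_force: [0.2, -3.1, -0.3]
width: 0.1
```

```bash
cat > m3.py <<'E'
from m2 import *
tag=sys.argv[1]
to(438,-206,100,91.8)
P,I,D=snap('wrist',tag); ang(tag,P,np.array([572,-166.5]))
snap('top',tag+'t'); I,D,C=ang(tag+'t',pose('top'),np.array([571,-167]))
m=masks(I)['red']; cs,l=comp(m); print('red',[(a,onplane(pose('top'),c,117)[0].round(1)) for a,c in cs[:2]])
E
python3 m3.py w2
```

```text
t 5.4 pos [ 446.9 -108.3  100.2] hd 56.7 down [-0. -0. -1.] q [-0.02  0.33  0.22  2.14 -0.12  0.68  1.28] F [ 0.2 -3.1 -0.3] w 0.1
shift(tool) [-46.2 -86.6   0.2] turnz -35.1
jaws [[550.0, 7.8], [525.6, 3.3]] r 175.4 ang 101.25 2
jaws [[554.7, 8.5], [524.9, 3.2]] r 175.6 ang 100.24 2
red [(np.int32(37), array([578.8, 112.1, 117. ]))]
```

View pics/w2.png

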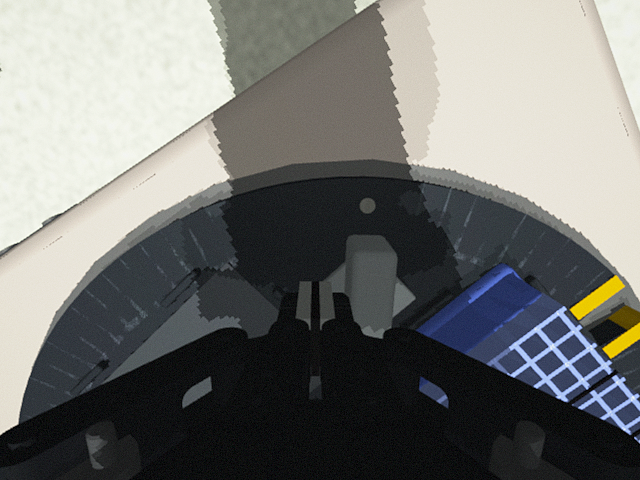

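Call:
carry_out:
  moves: [0,0,3,1,7.1,0,1,0,0,3,1,7.1,0,1,0,0,3,1,7.1,0,1,0,0,2,0.7,4.7,0,1,0,0,0,0,0,0,1]

```text
time_s: 6.12
eef_pos: [459.5, -84.9, 100.1]
tcp_rot: [-1.179, -2.911, -0.0]
wrist_force: [-0.3, 0.2, 0.2]
width: -0.1
```

```bash
sed -i 's/571,-167\]/570.4,-167.8]/' m3.py; python3 m3.py w3; python3 - <<'E'
import cv2,numpy as np
a=cv2.imread('pics/w3t.png')[120:300,280:500];cv2.imwrite('pics/w3c.png',cv2.resize(a,None,fx=3.3,fy=3.3,interpolation=cv2.INTER_CUBIC))
E
```

```text
t 6.12 pos [459.5 -84.9 100.1] hd 45.9 down [-0.001  0.    -1.   ] q [-0.1   0.35  0.26  2.12 -0.14  0.69  1.05] F [-0.3  0.2  0.2] w -0.1
shift(tool) [-6.89e+01 -1.02e+02  1.00e-01] turnz -45.9
jaws [[583.8, 9.1], [559.0, 9.4]] r 175.7 ang 90.19 2
jaws [[557.3, 8.2], [587.2, 8.8]] r 176.3 ang 89.4 2
red [(np.int32(39), array([578.8, 112.1, 117. ]))]
```

View pics/w3c.png

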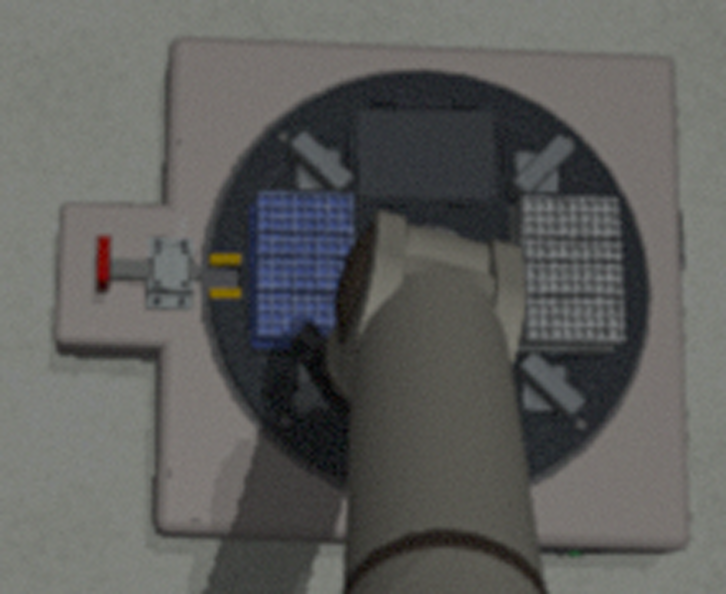

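Turntable slot midpoint is about 1.2 to 2° short of the bar line (crop: slot middle at (226,276), bar line at about (226,270)). Both plates are still seated. I'll make a small final nudge, then lift to look from above.

Call:
carry_out:
  moves: [0,0,1.2,0.5,2.8,0,1,0,0,1.2,0.4,2.8,0,1,0,0,0,0,0,0,1,0,0,0,0,0,0,1]

```text
time_s: 6.72
eef_pos: [462.9, -80.5, 100.2]
tcp_rot: [-1.241, -2.886, -0.0]
wrist_force: [-0.7, -1.0, -0.2]
width: -0.2
```

```bash
python3 m3.py w4
```

```text
t 6.72 pos [462.9 -80.5 100.2] hd 43.4 down [-0.  0. -1.] q [-0.11  0.35  0.26  2.12 -0.14  0.69  1.01] F [-0.7 -1.  -0.2] w -0.2
shift(tool) [ -74.  -104.4    0.2] turnz -48.4
jaws [[590.4, 8.7], [565.6, 9.7]] r 175.8 ang 88.05 2
jaws [[593.9, 7.9], [564.0, 8.2]] r 176.0 ang 87.2 2
red [(np.int32(39), array([578.8, 112.1, 117. ]))]
```

Call:
carry_out:
  moves: [0,0,0,0,-5,0,1,0,0,0,0,-3,-30,1,0,0,0,0,0,-60,1,0,0,0,0,0,-60,1,0,0,-9,0,0,-30,1,0,0,-9,0,0,0,1,0,0,-9,0,0,0,1,0,0,-9,0,0,0,1,0,0,-9,0,0,0,1]

```text
time_s: 7.95
eef_pos: [457.2, -86.4, 280.5]
tcp_rot: [0.035, 3.141, 0.0]
wrist_force: [0.0, -0.8, -0.5]
width: -0.2
```

```bash
python3 -c "
from h import *
to(610,70,280,88.2)"
```

```text
t 7.95 pos [457.2 -86.4 280.5] hd 88.7 down [ 0.001  0.    -1.   ] q [-0.12  0.08  0.26  1.96 -0.02  1.1   1.7 ] F [ 0.  -0.8 -0.5] w -0.2
shift(tool) [-149.3  159.8    0.6] turnz 0.5
```

Call:
carry_out:
  moves: [0,0,0,-37,40,0,1,0,0,0,-37,40,0,1,0,0,0,-37,40,0,1,0,0,0.5,-37,40,0,1,0,0,0,0,0,0,1]

```text
time_s: 8.57
eef_pos: [611.1, 74.6, 279.1]
tcp_rot: [-0.047, -3.141, -0.003]
wrist_force: [-0.2, -0.8, -0.7]
width: 0.3
```

```bash
python3 m3.py w5
```

```text
t 8.57 pos [611.1  74.6 279.1] hd 88.3 down [-0.     0.002 -1.   ] q [-0.29  0.37  0.16  1.6  -0.07  1.18  1.43] F [-0.2 -0.8 -0.7] w 0.3
shift(tool) [ 164.6 -286.   178.6] turnz -3.5
jaws [[566.2, 10.8], [596.4, 9.6]] r 176.9 ang 86.98 2
jaws [] r nan ang nan 0
red [(np.int32(10), array([591.7, 112.7, 117. ]))]
  return _methods._mean(a, axis=axis, dtype=dtype,
  ret = ret.dtype.type(ret / rcount)
```

View pics/w5.png

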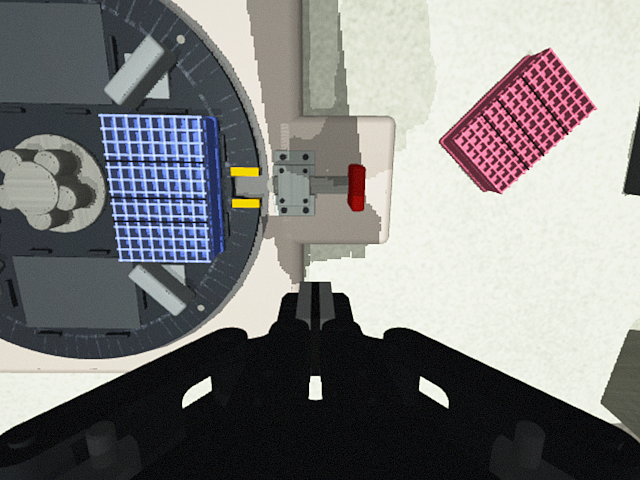

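```bash
python3 - <<'E'
from m2 import *
d=np.load('pics/w5.npz');I,D=d['I'],d['D'];P=pose('wrist');C=cloud(P,D)
red=masks(I)['red']; q=C[red&(abs(C[...,2]-117)<4)]; print('tab top',len(q),q.mean(0).round(1),cv2.minAreaRect(q[:,:2].astype(np.float32)))
g=(abs(C[...,2]-92)<3)&(C[...,1]>25)&(C[...,1]<80)&(abs(C[...,0]-578)<40)&~red
n,l,s,c=cv2.connectedComponentsWithStats(g.astype(np.uint8)); i=1+s[1:,4].argmax(); q=C[l==i];print('guide',s[i],q.mean(0).round(1),cv2.minAreaRect(q[:,:2].astype(np.float32)))
dk=((abs(C[...,2]-70)<3)&(C[...,1]>50)).astype(np.uint8);n,l,s,c=cv2.connectedComponentsWithStats(dk);i=1+s[1:,4].argmax();q=C[l==i][:,:2].astype(np.float32);print('plinth',cv2.minAreaRect(q))
print('bar z col profile', [ (v,I[v,332].tolist(),C[v,332].round(0).tolist()) for v in range(172,200,2)])
print('hub etc centre?')
g=I.max(2);dm=((g<85)&(abs(C[...,2]-86)<6)).astype(np.uint8)
cn=np.vstack([k[:,0] for k in cv2.findContours(dm,0,1)[0] if len(k)>100]);X=onplane(P,cn,86)[:,:2]
X=X[abs(np.hypot(*(X-[571,-166]).T)-190)<8]
f=least_squares(lambda p:np.hypot(*(X-p).T)-190,[571,-166],loss='soft_l1');print('centre',f.x.round(1),len(X),np.median(abs(f.fun)).round(2))
y=masks(I)['yellow'];print([ (cv2.minAreaRect(C[l][:,:2].astype(np.float32))) for l in [y&(np.arange(480)[:,None]<187),y&(np.arange(480)[:,None]>=187)]])
b=C[(abs(C[...,2]-88)<9)&(abs(C[...,0]-578)<11)&(C[...,1]>0)&(C[...,1]<35)];print(b.shape)
cv2.imwrite('pics/w5c.png',cv2.cvtColor(cv2.resize(I[140:235,215:380],None,fx=4.8,fy=4.8,interpolation=cv2.INTER_CUBIC),cv2.COLOR_RGB2BGR))
E
```

```text
tab top 606 [580.1 108.1 117.1] ((580.4702758789062, 108.36691284179688), (11.933270454406738, 39.21150588989258), 87.69945526123047)
guide [ 273  165   41   41 1317] [578.3  50.6  92.2] ((578.6968994140625, 50.74665069580078), (37.6201171875, 37.689979553222656), 88.00901794433594)
plinth ((531.5496215820312, 99.83016967773438), (226.64857482910156, 99.65262603759766), 0.0009452482918277383)
bar z col profile [(172, [118, 114, 108], [569.0, 89.0, 72.0]), (174, [127, 122, 112], [571.0, 89.0, 70.0]), (176, [80, 80, 75], [572.0, 88.0, 84.0]), (178, [80, 79, 74], [574.0, 88.0, 85.0]), (180, [112, 109, 103], [576.0, 88.0, 85.0]), (182, [113, 114, 107], [577.0, 88.0, 87.0]), (184, [111, 113, 105], [579.0, 88.0, 86.0]), (186, [111, 112, 105], [581.0, 88.0, 85.0]), (188, [111, 114, 105], [583.0, 88.0, 86.0]), (190, [112, 111, 101], [585.0, 88.0, 86.0]), (192, [103, 109, 104], [587.0, 87.0, 87.0]), (194, [148, 142, 132], [591.0, 88.0, 71.0]), (196, [159, 152, 138], [593.0, 88.0, 70.0]), (198, [161, 153, 144], [595.0, 88.0, 70.0])]
hub etc centre?
centre [ 569.2 -172.3] 527 0.32
[((559.0770874023438, 32.617618560791016), (13.955171585083008, 83.9394760131836), 10.999509811401367), ((577.1929321289062, 34.66022491455078), (20.418222427368164, 98.2591323852539), 29.34081268310547)]
(199, 3)
```

View pics/w5c.png

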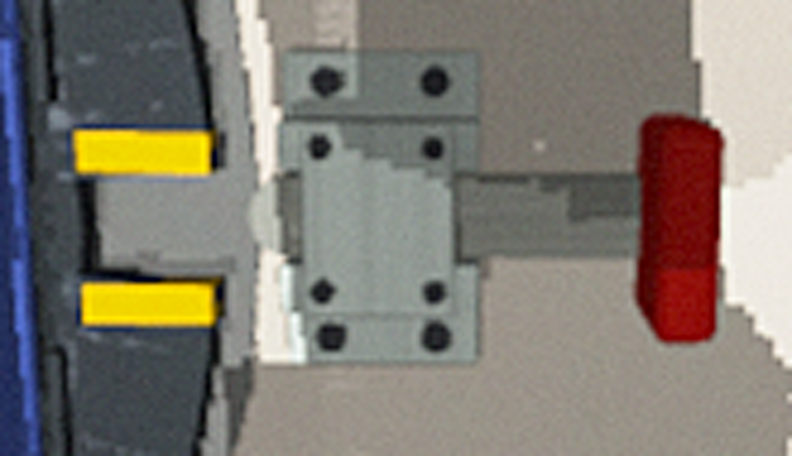

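```bash
python3 - <<'E'
from m2 import *
P=pose('wrist');print(P[3][:,0].round(4))
d=np.load('pics/w5.npz');I,D=d['I'],d['D'];y=masks(I)['yellow']
v,u=np.nonzero(y[150:230,220:275]);v=v+150;u=u+220
for s in(v<187,v>=187):
    x=onplane(P,np.c_[u[s],v[s]],86);print('jaw',x.min(0).round(1),x.max(0).round(1),x.mean(0).round(1), 'depth z',np.median(cloud(P,D)[v[s],u[s],2]).round(1))
for px,z in(((269.6,185.6),80),((269.6,185.6),85),((329,184.8),85)):print(px,z,onplane(P,px,z).round(1))
to(580,135,200,88.2)
E
```

```text
[3.670e-02 9.993e-01 3.000e-04]
jaw [559.9  -8.9  86. ] [568.5  19.1  86. ] [564.1   5.   86. ] depth z 87.2
jaw [590.1 -10.1  86. ] [598.9  17.4  86. ] [594.5   3.5  86. ] depth z 87.3
(269.6, 185.6) 80 [[579.3  27.1  80. ]]
(269.6, 185.6) 85 [[578.8  27.8  85. ]]
(329, 184.8) 85 [[580.1  84.8  85. ]]
t 8.68 pos [609.3  69.6 279.6] hd 88.0 down [-0.001 -0.001 -1.   ] q [-0.29  0.36  0.17  1.61 -0.06  1.18  1.43] F [-1.1 -0.9  0.8] w -0.3
shift(tool) [31.5 64.4 79.6] turnz -0.2
```

Call:
carry_out:
  moves: [0,0,0,10.2,22.5,0,1,0,0,0,10.2,22.5,0,1,0,0,0,10.2,22.5,0,1,0,0,0,0,0,0,1,0,0,0,0,0,50,1,0,0,0,0,0,50,1,0,0,0,0,0,50,1,0,0,0,0,0,25,1,0,0,0,0,0,8,1,0,0,0,0,0,0,1]

```text
time_s: 9.93
eef_pos: [581.9, 136.8, 97.8]
tcp_rot: [0.059, 3.141, -0.001]
wrist_force: [1.2, 0.3, -0.5]
width: 0.2
```

```bash
python3 - <<'E'
from h import *
to(581,127,97,88.2)
P,I,D=snap('side','s6')
cv2.imwrite('pics/s6c.png',cv2.cvtColor(cv2.resize(I[120:320,290:490],None,fx=3,fy=3,interpolation=cv2.INTER_CUBIC),cv2.COLOR_RGB2BGR))
E
```

```text
t 9.93 pos [581.9 136.8  97.8] hd 87.8 down [ 0.    -0.001 -1.   ] q [-0.37  0.53  0.12  1.8  -0.08  0.81  1.32] F [ 1.2  0.3 -0.5] w 0.2
shift(tool) [ 0.5 -9.8  0.8] turnz -0.4
```

View pics/s6c.png

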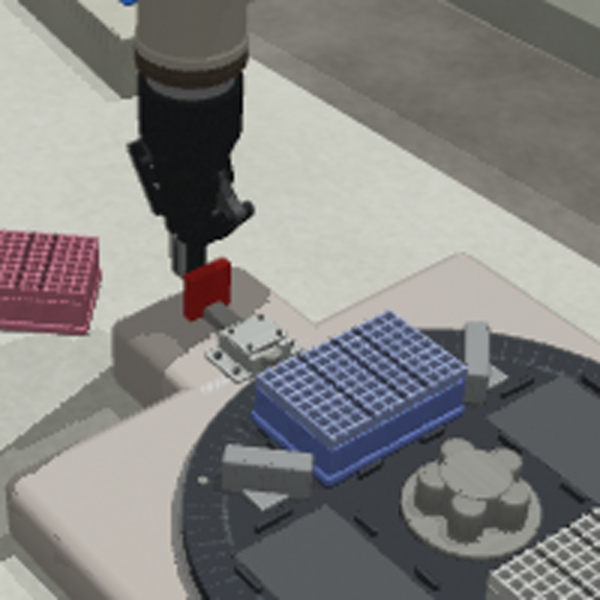

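The fingertips stand just outside the red tab (crop (190,260)), and both plates are seated. Now I'll push in.

Call:
carry_out:
  moves: [0,0,0,0,-4,0,1,0,0,0,0,-3,0,1,0,0,0,0,-2,0,1,0,0,0,0,-2,0,1]

```text
time_s: 10.48
eef_pos: [581.6, 127.8, 97.9]
tcp_rot: [0.056, 3.14, 0.002]
wrist_force: [1.6, 3.0, 2.1]
width: -0.3
```

Call:
carry_out:
  moves: [0,0,0,0,-2,0,1,0,0,0,0,-2,0,1,0,0,0,0,-2,0,1]

```text
time_s: 10.85
eef_pos: [580.8, 121.1, 97.3]
tcp_rot: [0.057, 3.141, 0.0]
wrist_force: [1.6, 2.5, 0.7]
width: -0.2
```

Call:
carry_out:
  moves: [0,0,0,0,-2,0,1,0,0,0,0,-2,0,1,0,0,0,0,-2,0,1]

```text
time_s: 11.22
eef_pos: [580.6, 115.0, 97.3]
tcp_rot: [0.057, 3.141, 0.0]
wrist_force: [1.6, 3.2, 1.8]
width: -0.1
```

Call:
carry_out:
  moves: [0,0,0,0,-2,0,1,0,0,0,0,-2,0,1,0,0,0,0,-2,0,1]

```text
time_s: 11.6
eef_pos: [580.4, 109.1, 97.3]
tcp_rot: [0.057, 3.141, 0.0]
wrist_force: [1.2, 2.7, 1.2]
width: -0.0
```

Call:
carry_out:
  moves: [0,0,0,0,-2,0,1,0,0,0,0,-2,0,1,0,0,0,0,-2,0,1]

```text
time_s: 11.98
eef_pos: [580.2, 105.1, 97.4]
tcp_rot: [0.055, 3.141, 0.004]
wrist_force: [2.5, 8.6, -0.3]
width: -0.2
```

Call:
carry_out:
  moves: [0,0,0,0,-1.5,0,1,0,0,0,0,-1.5,0,1]

```text
time_s: 12.22
eef_pos: [580.2, 104.9, 97.4]
tcp_rot: [0.052, 3.14, 0.008]
wrist_force: [2.6, 13.3, -1.0]
width: 0.1
```

Call:
carry_out:
  moves: [0,0,0,0,-1,0,1,0,0,0,0,-1,0,1]

```text
time_s: 12.48
eef_pos: [580.2, 104.9, 97.5]
tcp_rot: [0.05, 3.14, 0.011]
wrist_force: [2.1, 16.2, -1.9]
width: -0.4
```

It has stopped firmly. I'll back off, then measure the travel.

Call:
carry_out:
  moves: [0,0,0,0,8,0,1,0,0,0,0,12,0,1,0,0,0,0,0,-40,1,0,0,0,0,0,-60,1,0,0,0,0,0,-60,1,0,0,0,-10,-18,-22,1,0,0,0,-10,-18,0,1,0,0,0,-10,-18,0,1,0,0,0,0,0,0,1,0,0,0,0,0,0,1,0,0,0,0,0,0,1]

```text
time_s: 13.85
eef_pos: [608.1, 64.3, 278.5]
tcp_rot: [-0.055, -3.14, -0.001]
wrist_force: [-0.8, 0.2, 0.5]
width: -0.1
```

```bash
python3 - <<'E'
from m2 import *
to(581,127,97,88.2)
P,I,D=snap('wrist','w7');C=cloud(P,D)
red=masks(I)['red']; q=C[red&(abs(C[...,2]-117)<4)]; print('tab top',len(q),q.mean(0).round(1),cv2.minAreaRect(q[:,:2].astype(np.float32)))
g=(abs(C[...,2]-92)<3)&(C[...,1]>25)&(C[...,1]<80)&(abs(C[...,0]-578)<40)&~red
n,l,s,c=cv2.connectedComponentsWithStats(g.astype(np.uint8)); i=1+s[1:,4].argmax(); q=C[l==i];print('guide',s[i],q.mean(0).round(1),cv2.minAreaRect(q[:,:2].astype(np.float32)))
y=masks(I)['yellow'][:300];cs,l=comp(y);print('jaws',[(a,onplane(P,c,86)[0].round(1)) for a,c in cs])
pc=proj(P,[578,30,90])[0].astype(int);u,v=pc;a=I[max(0,v-60):v+60,max(0,u-90):u+90];cv2.imwrite('pics/w7c.png',cv2.cvtColor(cv2.resize(a,None,fx=4,fy=4,interpolation=cv2.INTER_CUBIC),cv2.COLOR_RGB2BGR));print(u,v)
E
```

```text
t 13.85 pos [608.1  64.3 278.5] hd 88.0 down [-0.001  0.    -1.   ] q [-0.28  0.36  0.17  1.61 -0.06  1.17  1.44] F [-0.8  0.2  0.5] w -0.1
shift(tool) [ 29.   61.7 181.6] turnz -0.2
tab top 610 [580.8  85.7 116.7] ((581.1636962890625, 85.85980987548828), (11.654891967773438, 39.37831115722656), 88.7551498413086)
guide [ 286  168   36   41 1313] [580.1  56.   91.8] ((580.46923828125, 55.5168342590332), (31.74567222595215, 38.335411071777344), 89.89728546142578)
jaws [(np.int32(271), array([566.6,  10.2,  86. ])), (np.int32(257), array([596.5,   9.1,  86. ]))]
276 186
```

View pics/w7c.png

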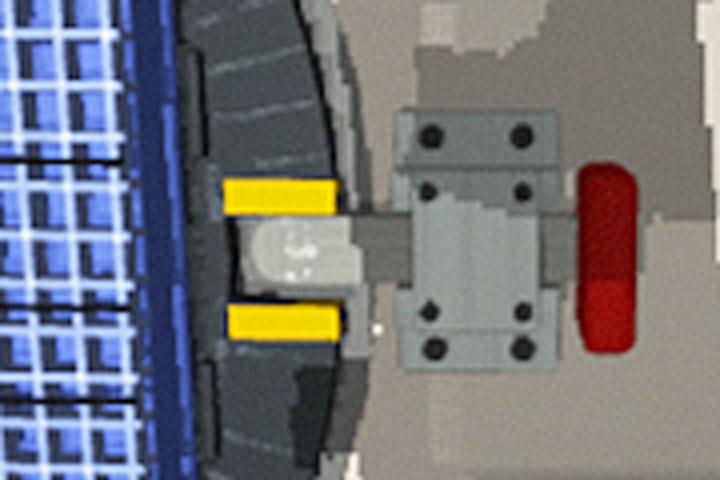

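The crop shows the nose inside the yellow jaws (tip near (250,250)), about 21 mm inside the rim. The tab moved about 27.8 mm relative to the jaws, so the bar is home. One last check on the plates and bystanders before handing in.

```bash
python3 - <<'E'
from h import *
P,I,D=snap('side','s8');C=cloud(P,D)
for n,s in(('plate at slot',1),('opposite',-1)):
    c=np.array([571,-167])+s*112*np.array([.032,1]); w=C[(abs(C[...,0]-c[0])<50)&(abs(C[...,1]-c[1])<30)&(C[...,2]>110)]
    A=np.c_[w[:,:2]-c,np.ones(len(w))];k=np.linalg.lstsq(A,w[:,2],rcond=None)[0];print(n,len(w),'z',k[2].round(1),'tilt deg',np.degrees(k[:2]).round(2))
I0=np.load('pics/side0.npz')['I'].astype(int);d=abs(I.astype(int)-I0).max(2)
print('bottle diff',np.median(d[175:230,195:225]),'tipbox diff',np.median(d[155:195,237:290]))
cv2.imwrite('pics/s8c.png',cv2.cvtColor(I[100:420,150:630],cv2.COLOR_RGB2BGR))
E
```

```text
plate at slot 930 z 126.7 tilt deg [ 0.2  -0.51]
opposite 1387 z 126.4 tilt deg [-0.05 -0.19]
bottle diff 6.0 tipbox diff 6.0
```

View pics/s8c.png

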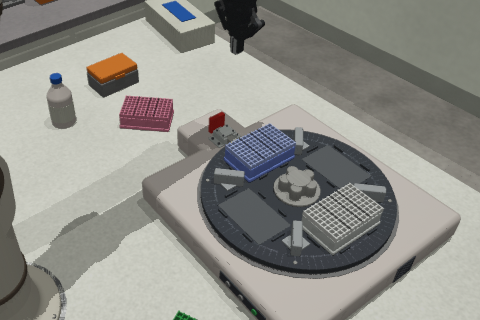

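Both plates lie level at the same height, the bottle and tip box are where they were, and the arm is clear. Handing in.

```bash
python3 -c "
from cell import r
print(r.job_done())"
```

```text
the job is handed in; nothing more can be done
None
```

The turntable is locked: I turned it clockwise about 48° by pushing locator_a from its empty-nest side until the slot faced the bar. I then pushed the red tab until the bar stopped. The job was handed in at about 14 s.

**Bar:** it stopped firmly, with no further movement as the push rose from about 9 to 16 N. From the wrist pictures the tab moved about 27.8 mm relative to the slot jaws (28 mm expected). The nose tip is centred between the yellow jaws, about 169 mm from the axis.

**Plates and bystanders:** both plates lie level (0.5° tilt or less) at the same height. The bottle and tip box have not moved in the side view, and the arm was clear of everything.

**Checks that disagreed:**
- **Slot alignment before locking:** my first wrist-camera reading put the slot 4 mm past the bar line, because the arm was still settling. Redone with the settled pose it was about 1 mm, and the nose went in without a strike.
- **Bar travel:** the raw world-frame reading gave only 22.4 mm, for the same reason. I relied on the measurement relative to the jaws instead.

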